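# Clamp a border strip in the sprung-arm strip holder

## Task

Pick up the loose zebrano border strip and use it to push back the sprung curved arm of the strip holder, against its spring, so that the strip goes down flat on the board between the arm's post and the fence. Feel the strip up along the fence until its end presses firmly but gently on the end stop, then let go, so that the arm alone holds it square against the fence with its end touching the stop. Do not knock the other things on the bench about.

Things in the scene. Friction and masses are not known exactly. Their poses are not given: they have to be found in the camera images.
- strip: Loose straight zebrano (striped pale and dark wood) border strip, 140 long (own x) x 18 wide (own y) x 30 high (own z) mm, about 65 g, square ends, the same both ways round. It stands on the bench on its 18 mm wide underside and stays that way up. Origin: centre of the underside. Take it from above across the 18 mm width; held by its upper half it leaves the lower half clear of fence and arm.
- holder: Fixed wooden strip holder: board 270 x 110 x 18 mm, from x -130 to +140 and y -45 to +65 mm about the origin, which lies on the bench; board top at z = 18 mm, z up. Along its +y side runs the fence; the end stop is towards +x, the sprung arm on the fence's -y side. A seated strip lies along x, centre at y = +41 mm, underside at z = 18 mm.
- fence (a point): Point on the holder's fixed fence, a straight wooden rail along the holder's x, 13 mm wide, 10 mm high, from 110 mm to -x to 90 mm to +x of this point. The point is on its top (holder x = 0, y = +50, z = 28 mm), at the edge of the face that the strip lies against, which looks to -y. A strip slid along it under the spring rubs with 3 to 8 N.
- stop: End stop: a wooden block 14 (x) x 30 (y) x 16 (z) mm, locked on a dark track on the board; axes as the holder's. Origin: on the board's top at the track's mid mark (holder x = 72, y = 35 mm), which does not shift with the block. The block's face towards -x, that meets the strip's end, stands anywhere from 14 mm to -x to 14 mm to +x of it: find it by feel. Press 5 to 15 N; 25 N spoils it.
- post (a point): Top centre of the upright round steel post on the free end of the sprung arm, 8 mm thick, from the board up to 30 mm above it, at holder x = 35 mm. At rest it leaves 8 mm to the fence, too little for the strip. Pushed to the holder's -y, it gives way and presses back: 2 N at rest, 5 N with a seated strip, 6.5 N when 14 mm back.
- presser: Sprung curved steel arm, a flat bar at most 12 mm above the board, turning on an upright pivot at its origin (holder x = 115, y = 12 mm, on the board's top). The post is 80 mm to its -x and 26 mm to its +y. At rest its axes are the holder's; pushed back, it turns positive about z (0.125 rad with a seated strip, end of travel 0.45), and springs back.
- plane: Bystander: black iron block plane, 160 x 45 x 62 mm, loose. Origin: centre of its sole.
- tin: Bystander: round red enamelled tin of panel pins, 71 mm across, 40 mm high, loose. Origin: centre of its base.
- template: Bystander: brass mitre template, about 90 x 60 x 25 mm, loose. Origin: on its underside, middle of its long bar.
- clamp: Bystander: wooden corner clamp with wing screw, a cherry frame corner in it, about 180 x 180 x 70 mm, fixed to the bench. Origin: centre of its base.

How it is judged:
By the outcome, as a careful person would: the job done as asked, in the order asked, and still so for the second after the job is handed in, with the robot touching nothing.
It also fails if it takes over 72 s, if anything falls off the work surface, if the arm or the gripper's body presses on something with over 40 N, if the wrist force passes 120 N, or if a joint passes its speed limit or range.

## Robot

A 6-joint arm with a two-finger parallel gripper is mounted at the origin on the work surface. World frame = base frame: x ahead of the robot, y to its left, z up, the work surface at z = 0. Lengths are in mm, angles in rad, forces in N, time in s.
With the tool pointing down it reaches from about 425 to 950 mm from the base axis. Payload 14.7 kg.
Tool frame: the origin (TCP) lies between the finger pads; the fingertips stand 8 mm ahead of it and the grasp point (between the pads) lies 11 mm behind it; y points along the fingers, x is the direction in which the jaws open and shut, and the axes are right-handed (so a half turn about y gives the same grasp; the last joint's range is limited). The gripper opens to 85 mm and grips with 20 to 120 N. Pads are 22 mm wide; open, the fingers measure 114 mm over their backs; the gripper's body (76 mm by 85 mm) begins 54 mm behind the grasp point. The pads swing forward as they close: fully open they stand 13 mm farther back than shut.
Start: joints at [1.25, 0.48, 1.596, -0, 1.065, -0.047], TCP at [175.73, 625.788, 239.297] pointing down, gripper open.
Joint ranges: [-2.75, 2.75], [-0.82, 2.05], [0.23, 2.67], [-1.56, 4.7], [0.09, 2.69], [-2.92, 2.92]. Speed limits (rad/s): [1.89, 1.89, 2.39, 3.01, 3.01, 3.01].

## Interface

Orientations are given as a 3x3 rotation matrix whose columns are the frame's x, y, z axes.
In Python, from cell import sensors, imaging, env gives the robot as it stands. The module is installed in compiled form; this text tells all that it offers.
- The arm moves only by the tool send_rows, never from a script. Its argument "targets" is a list of rows, each a list of 7 numbers: the shift along the world's x, y, z in units of 60 mm (1.0 is 60 mm), then the turn, a rotation vector about the world's x, y, z in units of 8 degrees (1.0 is 8 degrees), then the opening, from -1 (shut) to 1 (fully open). A call has 1 to 12 rows; each row shifts and turns the commanded pose from where the row before left it; what a row does not reach is not made up. A row lasts 1/8 s, in which the tool goes at most 62.5 mm and 10.7 degrees, less where a joint would pass 70% of its speed; a pose out of reach is approached as far as the arm can. A call is refused whole if a number of a shift passes 1 or a number of a turn 1, either way. A call with a gripper value outside its range is refused whole. The fingers move at their own pace and stop on an object; "grip_force" is the grip in N (left out, the last holds). Time passes only in rows, so rows that do not move let the fingers close. It gives the time, the measured TCP pose, the force and the opening at its end, in the units of the state.
- sensors.get_obs(): the state, without advancing time (a new reading comes with each control period).
- imaging.camera(name): name is "side" or "top" or "wrist"; returns a dict with "color" (384x512x3 uint8, red, green, blue), "camera_matrix" (3x3 intrinsics, pixels), "world_from_camera" (4x4, takes a point from camera to world coordinates). Camera axes: x right, y down, z forward; pixel columns grow to the right and rows downward; lengths in mm; the calibration is good to about 2 mm. A picture is of the moment at which its call begins. There is no depth.
- env.close_job(): hands the job in, once; it reports no verdict.
The state is a dict: "time_s": time; "qpos": joint angles; "qvel": joint speeds; "joint_efforts": joint torques, N m; "tcp_pos": TCP position; "tool_rot": TCP orientation; "force": force on the tool from outside, world axes, zero at the start; "torque": the same for the moment, N m; "grip_width": finger opening in mm.
Only numpy, scipy, OpenCV 4.12 (cv2) and the standard library are available. Lean on these libraries where they do the work, as an engineer would, in place of code of your own. Each camera call takes 0.05 s, during which the arm holds its last target. There are 200 camera calls.

## Working session

There is one attempt and no reset: what is moved stays moved. The work goes in short steps, Python scripts to look and compute and a tool call to move; the robot and the scene stay as the last step left them, time stands still between calls to the robot, and variables do not carry over. Pictures are saved under pics/ and viewed, about 8 in all and at most 12, crops included, and the job is handed in when it is done.

Besides the shell and the picture viewer there is one more tool, called after "Request:" by a JSON object that holds its "fn" and its "kwargs", one argument or row to a line. send_rows: Moves the arm, as the interface text tells. Its arguments: {"type":"object","properties":{"targets":{"type":"array"},"grip_force":{"type":"number"}},"required":["targets"]}

```bash
mkdir -p pics; python3 - <<'E'
from cell import sensors, imaging, env
import cv2,numpy as np,pickle
o=sensors.get_obs();print(o)
for n in("top","side"):
    c=imaging.camera(n);pickle.dump(c,open(n+'0.pkl','wb'))
    print(n,c["camera_matrix"],c["world_from_camera"].round(3))
    cv2.imwrite(f'pics/{n}0.png',cv2.resize(c["color"][:,:,::-1],(800,600),interpolation=cv2.INTER_CUBIC))
E
```

```text
{'time_s': 0.0, 'qpos': array([ 1.25038412e+00,  4.80859708e-01,  1.59686859e+00, -4.50261612e-07,
        1.06509389e+00, -4.66046253e-02]), 'qvel': array([-0.00092495, -0.00039098, -0.00030753, -0.0014017 , -0.0003745 ,
        0.00026658]), 'joint_efforts': array([-6.83324397e-03, -9.50625730e+01, -4.30166101e+01, -5.24889238e-04,
        1.25033932e-02, -4.58121417e-05]), 'tcp_pos': array([175.61584372, 625.41025464, 238.65626651]), 'tool_rot': array([[ 2.70398686e-01, -3.86878223e-04, -9.62748358e-01],
       [ 9.62747652e-01, -1.16708396e-03,  2.70398957e-01],
       [-1.22821964e-03, -9.99999244e-01,  5.68881303e-05]]), 'force': array([-0.29730306, -1.30783277, -0.24726589]), 'torque': array([-0.00058394, -0.01958124,  0.01359245]), 'grip_width': 85.5095245856606}
top [[390.33825148   0.         253.78930971]
 [  0.         390.33825148 195.27653882]
 [  0.           0.           1.        ]] [[ 1.500000e-02 -9.910000e-01  1.360000e-01  4.499250e+02]
 [-1.000000e+00 -1.800000e-02 -2.400000e-02  3.511400e+01]
 [ 2.700000e-02 -1.360000e-01 -9.900000e-01  1.255619e+03]
 [ 0.000000e+00  0.000000e+00  0.000000e+00  1.000000e+00]]
side [[484.38172343   0.         259.59868215]
 [  0.         484.38172343 189.73594499]
 [  0.           0.           1.        ]] [[ 9.510000e-01 -1.800000e-01  2.530000e-01  2.435090e+02]
 [-3.090000e-01 -4.880000e-01  8.160000e-01 -1.234124e+03]
 [-2.300000e-02 -8.540000e-01 -5.200000e-01  8.816490e+02]
 [ 0.000000e+00  0.000000e+00  0.000000e+00  1.000000e+00]]
```

View pics/top0.png

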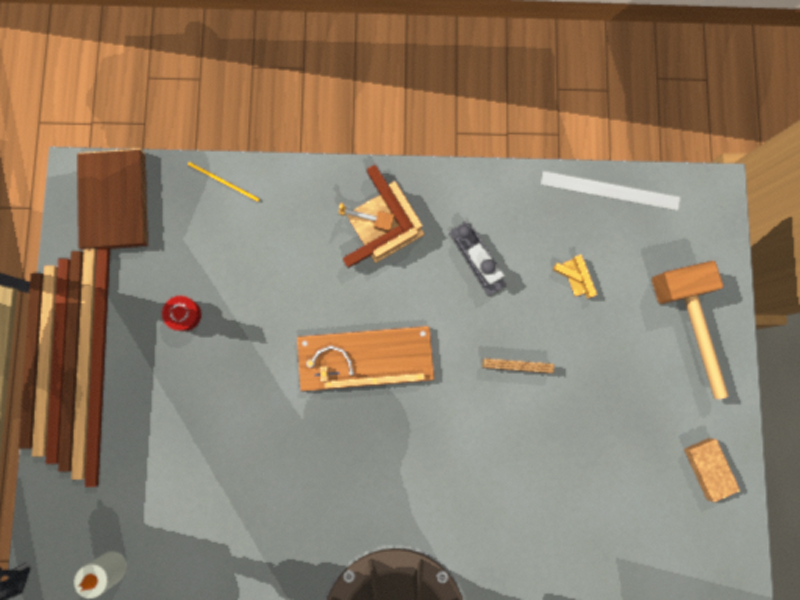

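View pics/side0.png

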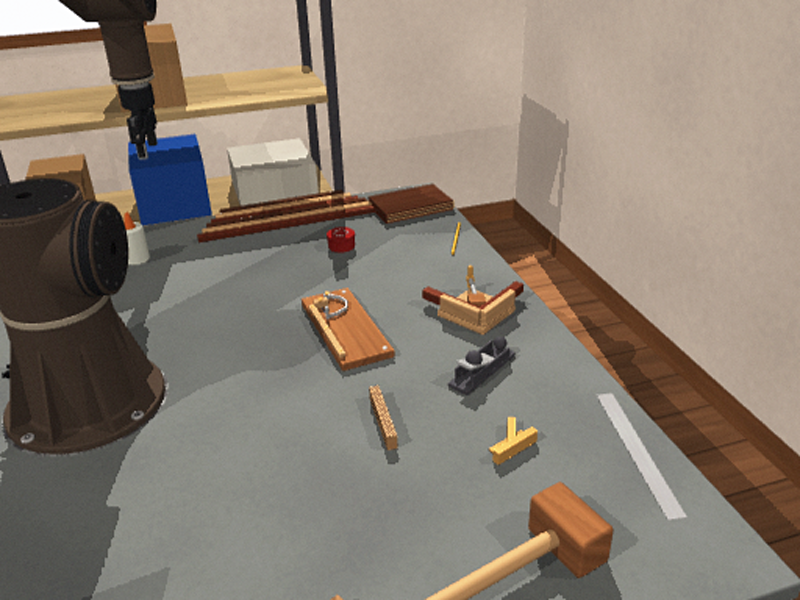

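The top view shows the holder at (365,358), fence towards the robot and stop to the left. The strip is at (518,366), the plane at (480,258) and the template at (578,278). Next I convert these to rough positions.

```bash
cat > h.py <<'E'
import numpy as np,cv2,pickle
def ray(c,uv,z):
    K,T=c["camera_matrix"],c["world_from_camera"]
    uv=np.atleast_2d(np.float64(uv)); d=np.c_[uv,np.ones(len(uv))]@np.linalg.inv(K).T@T[:3,:3].T
    o=T[:3,3]; return o+d*((z-o[2])/d[:,2])[:,None]
def proj(c,P):
    P=np.atleast_2d(np.float64(P));T=np.linalg.inv(c["world_from_camera"]);q=P@T[:3,:3].T+T[:3,3];q=q@c["camera_matrix"].T
    return q[:,:2]/q[:,2:]
E
python3 - <<'E'
from h import *
from cell import imaging,sensors
t=pickle.load(open('top0.pkl','rb'));s=pickle.load(open('side0.pkl','rb'));k=.64
print('strip ends',ray(t,np.array([[483,363],[553,367]])*k,30).round(), ray(s,np.array([[375,389],[391,445]])*k,30).round())
print('board',ray(t,np.array([[298,337],[430,327],[433,380],[301,390]])*k,18).round())
print('plane,templ',ray(t,np.array([[480,258],[578,278]])*k,20).round())
w=imaging.camera("wrist");print(w["camera_matrix"],w["world_from_camera"].round(3))
E
```

```text
strip ends [[ 504. -171.   30.]
 [ 498. -312.   30.]] [[ 506. -184.   30.]
 [ 490. -334.   30.]]
board [[551. 203.  18.]
 [576. -64.  18.]
 [469. -71.  18.]
 [445. 193.  18.]]
plane,templ [[ 722. -167.   20.]
 [ 684. -371.   20.]]
[[277.86179417   0.         255.28694677]
 [  0.         277.86179417 186.62988586]
 [  0.           0.           1.        ]] [[ 2.72000e-01  9.13000e-01  3.03000e-01  9.87080e+01]
 [ 9.62000e-01 -2.58000e-01 -8.70000e-02  6.47771e+02]
 [-1.00000e-03  3.15000e-01 -9.49000e-01  3.73595e+02]
 [ 0.00000e+00  0.00000e+00  0.00000e+00  1.00000e+00]]
```

Strip centre is about (501,-241). The holder's x axis points close to world +y, at about 95°. I'll move over the holder for a wrist view.

Request:
{"fn": "send_rows", "kwargs": {
  "targets": [
    [0.48,-0.87,0,0,0,-0.72,1],
    [0.48,-0.87,0,0,0,-0.72,1],
    [0.48,-0.87,0,0,0,-0.72,1],
    [0.48,-0.87,0,0,0,-0.72,1],
    [0.48,-0.87,0,0,0,-0.72,1],
    [0.48,-0.87,0,0,0,-0.72,1],
    [0.48,-0.87,0,0,0,-0.72,1],
    [0.48,-0.87,0,0,0,-0.72,1],
    [0.48,-0.87,0,0,0,-0.72,1],
    [0.48,-0.87,0,0,0,-0.72,1],
    [0.48,-0.87,0,0,0,-0.72,1],
    [0.48,-0.87,0,0,0,-0.72,1]
  ]
}}

```text
time_s: 1.65
tcp_pos: [522.0, -2.6, 239.3]
tool_rot: [[0.996, 0.0, -0.087], [0.087, 0.0, 0.996], [0.0, -1.0, 0.0]]
force: [0.5, 0.7, -0.6]
grip_width: 85.5
```

```bash
python3 - <<'E'
from h import *
from cell import imaging,sensors
o=sensors.get_obs();print(o['tcp_pos'],o['tool_rot'].round(3),o['force'],o['qpos'].round(2))
c=imaging.camera("wrist");pickle.dump(c,open('w1.pkl','wb'));print(c["world_from_camera"].round(2))
cv2.imwrite('pics/w1.png',cv2.resize(c["color"][:,:,::-1],(800,600),interpolation=cv2.INTER_CUBIC))
E
```

```text
[521.99626848  -2.58323299 239.3293538 ] [[ 0.996  0.    -0.087]
 [ 0.087  0.     0.996]
 [ 0.    -1.     0.   ]] [ 0.52659141  0.73379233 -0.64373118] [-0.06  0.3   1.89  0.    0.95 -0.15]
[[ 1.0000e+00  8.0000e-02  3.0000e-02  5.1585e+02]
 [ 9.0000e-02 -9.5000e-01 -3.1000e-01  7.8300e+01]
 [ 0.0000e+00  3.1000e-01 -9.5000e-01  3.7418e+02]
 [ 0.0000e+00  0.0000e+00  0.0000e+00  1.0000e+00]]
```

View pics/w1.png

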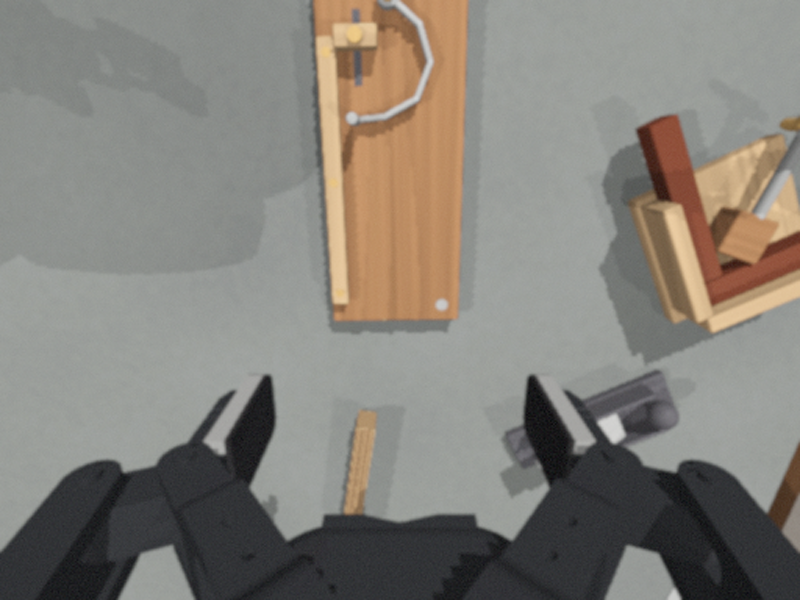

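The wrist view shows the holder with fence inner edge from (331,38) to (348,303), post top at (352,118), stop at (355,35) and near board corners at (333,320) and (457,320). The strip's near end is at (366,412). Next I fit the pose.

```bash
cat > fit.py <<'E'
from h import *
from scipy.optimize import least_squares
c=pickle.load(open('w1.pkl','rb'))
H=np.array([[-130,65,18],[-130,-45,18],[-110,50,28],[-110,63,28],[90,50,28],[90,63,28],[35,38,48]],float)
U=np.array([[333,320],[457,320],[348,303],[334,304],[331,38],[317,38],[352,118]],float)
N=(U+.5)*.64-.5
def w(p,H):
    a=p[2];return H@np.array([[np.cos(a),np.sin(a),0],[-np.sin(a),np.cos(a),0],[0,0,1]])+[p[0],p[1],0]
r=least_squares(lambda p:(proj(c,w(p,H))-N).ravel(),[510,65,1.66],loss='soft_l1')
if __name__=='__main__':
    print(r.x,np.degrees(r.x[2]));print((proj(c,w(r.x,H))-N).round(1))
    print('strip near end top',ray(c,(np.array([[358,411],[375,411]])+.5)*.64-.5,30).round(1))
    im=cv2.resize(c["color"][0:220,190:310,::-1],None,fx=3.6,fy=2.7,interpolation=cv2.INTER_CUBIC)
    im=cv2.resize(c["color"][0:210,190:310,::-1],None,fx=2.8,fy=2.8,interpolation=cv2.INTER_CUBIC)
    for P in (H,np.array([[-130,32,18],[72,35,18],[10,41,18],[58,35,34],[86,35,34.]])):
        for q in proj(c,w(r.x,P)): cv2.circle(im,tuple(np.int32(((q-[190,0]+.5)*2.8-.5)*8)),16,(255,0,255),-1,cv2.LINE_AA,3)
    cv2.imwrite('pics/fit.png',im)
E
python3 fit.py
```

```text
[522.52557342  63.74185108   1.6689938 ] 95.62630086631215
[[ 0.3  1.1]
 [ 0.6  0.1]
 [ 0.   0.7]
 [-0.8  0.2]
 [ 1.8 -1. ]
 [-1.1 -0.8]
 [-0.2  0.4]]
strip near end top [[ 497.9 -153.6   30. ]
 [ 513.5 -152.2   30. ]]
```

View pics/fit.png

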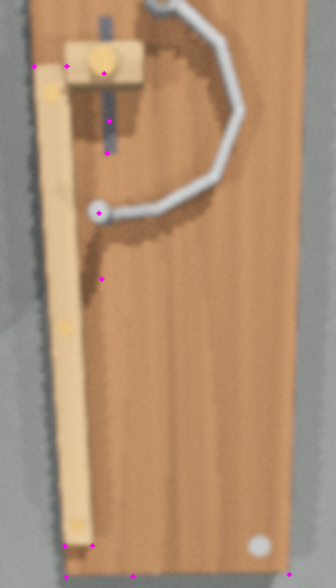

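Request:
{"fn": "send_rows", "kwargs": {
  "targets": [
    [-0.07,-0.83,-0.4,0,0,-0.18,1],
    [-0.07,-0.83,-0.4,0,0,-0.18,1],
    [-0.07,-0.83,-0.4,0,0,-0.18,1],
    [-0.07,-0.83,-0.4,0,0,-0.18,1],
    [-0.07,-0.83,-0.4,0,0,-0.18,1],
    [0,0,0,0,0,0,1]
  ],
  "grip_force": 80
}}

```text
time_s: 2.45
tcp_pos: [499.1, -252.1, 117.4]
tool_rot: [[0.999, -0.002, 0.039], [-0.039, 0.001, 0.999], [-0.002, -1.0, 0.001]]
force: [-0.1, 0.4, 0.0]
grip_width: 85.4
```

```bash
python3 - <<'E'
from h import *
from cell import imaging,sensors
o=sensors.get_obs();print(o['tcp_pos'],o['tool_rot'].round(3),o['force'])
c=imaging.camera("wrist");pickle.dump(c,open('w2.pkl','wb'))
im=cv2.resize(c["color"][:,:,::-1],(800,600),interpolation=cv2.INTER_CUBIC)
p=(proj(c,[[501,-242,30]])+.5)/.64-.5;print(p)
cv2.imwrite('pics/w2.png',im)
E
```

```text
[ 499.06741456 -252.10567161  117.43789437] [[ 0.999 -0.002  0.039]
 [-0.039  0.001  0.999]
 [-0.002 -1.     0.001]] [-0.06555245  0.35364498  0.01109059]
[[400.6850042  287.26801646]]
```

View pics/w2.png

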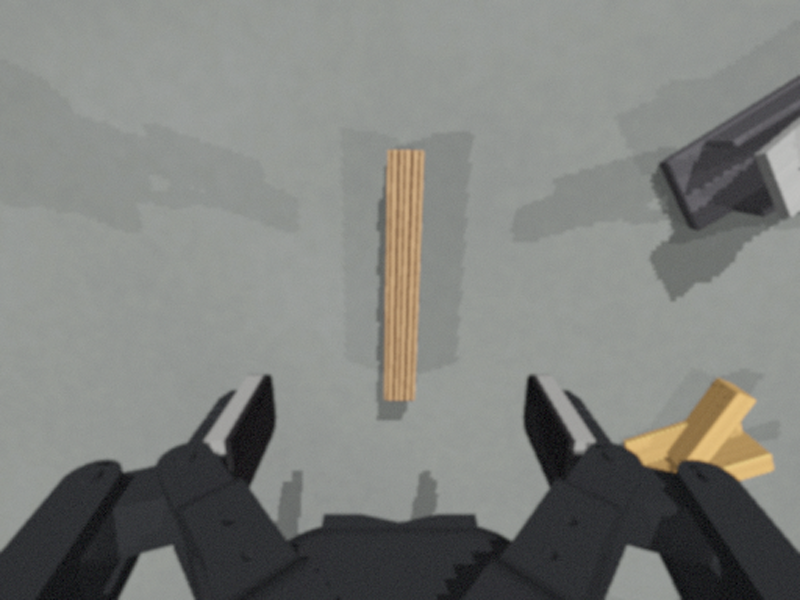

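The strip is clear between the jaws, with top corners at (388,150), (424,150), (416,401) and (384,401).

```bash
python3 - <<'E'
from h import *
c=pickle.load(open('w2.pkl','rb'))
P=ray(c,(np.array([[387,149.5],[424.5,149.5],[416,401.5],[384,401.5]])+.5)*.64-.5,30)
a=(P[0]+P[1])/2;b=(P[2]+P[3])/2;d=a-b
print(P.round(1),np.linalg.norm(d),np.degrees(np.arctan2(d[1],d[0])),(a+b)/2)
E
```

```text
[[ 497.1 -171.4   30. ]
 [ 515.3 -172.2   30. ]
 [ 507.2 -312.9   30. ]
 [ 488.4 -312.1   30. ]] 140.97182560650336 86.58933256772023 [ 502.02522955 -242.14485072   30.        ]
```

Request:
{"fn": "send_rows", "kwargs": {
  "targets": [
    [0.02,0.02,-0.53,0,0,-0.05,1],
    [0.01,0.01,-0.53,0,0,-0.05,1],
    [0.01,0,-0.53,0,0,-0.05,1],
    [0,0,0,0,0,0,1],
    [0,0,0,0,0,0,1]
  ]
}}

```text
time_s: 3.12
tcp_pos: [503.4, -247.4, 25.1]
tool_rot: [[0.998, 0.001, 0.055], [-0.055, -0.0, 0.998], [0.001, -1.0, -0.0]]
force: [-0.1, 0.2, 0.7]
grip_width: 85.6
```

Request:
{"fn": "send_rows", "kwargs": {
  "targets": [
    [-0.03,-0.04,-0.05,0,0,-0.03,1],
    [0,0,0,0,0,0,-1],
    [0,0,0,0,0,0,-1],
    [0,0,0,0,0,0,-1],
    [0,0,0,0,0,0,-1],
    [0,0,0,0,0,0,-1],
    [0,0,0,0,0,0,-1],
    [0,0,0,0,0,0,-1]
  ],
  "grip_force": 80
}}

```text
time_s: 4.12
tcp_pos: [501.0, -250.2, 21.3]
tool_rot: [[0.998, 0.0, 0.06], [-0.06, -0.0, 0.998], [0.0, -1.0, -0.0]]
force: [-1.7, 0.9, 7.5]
grip_width: 16.0
```

Request:
{"fn": "send_rows", "kwargs": {
  "targets": [
    [0,0,0.3,0,0,0,-1],
    [0,0,0.6,0,0,0,-1],
    [0,0,0.4,0,0,0,-1],
    [-0.1,0.81,0,0,0,0.19,-1],
    [-0.1,0.81,0,0,0,0.19,-1],
    [-0.1,0.81,0,0,0,0.19,-1],
    [-0.1,0.81,0,0,0,0.19,-1],
    [-0.1,0.81,0,0,0,0.19,-1],
    [-0.1,0.81,0,0,0,0.19,-1],
    [0,0,0,0,0,0,-1],
    [0,0,0,0,0,0,-1]
  ]
}}

```text
time_s: 5.5
tcp_pos: [465.3, 41.4, 99.6]
tool_rot: [[0.995, 0.001, -0.1], [0.1, -0.0, 0.995], [0.001, -1.0, -0.0]]
force: [0.5, -0.3, -0.6]
grip_width: 16.4
```

```bash
python3 - <<'E'
from h import *
from cell import imaging,sensors
o=sensors.get_obs();print(o['tcp_pos'],o['tool_rot'].round(3),o['force'],o['grip_width'])
c=imaging.camera("wrist");pickle.dump(c,open('w3.pkl','wb'))
cv2.imwrite('pics/w3.png',cv2.resize(c["color"][:,:,::-1],(800,600),interpolation=cv2.INTER_CUBIC))
E
```

```text
[465.25872057  41.36965229  99.57512731] [[ 0.995  0.001 -0.1  ]
 [ 0.1   -0.     0.995]
 [ 0.001 -1.    -0.   ]] [ 0.53627558 -0.28738817 -0.58101196] 16.375925246478086
```

View pics/w3.png

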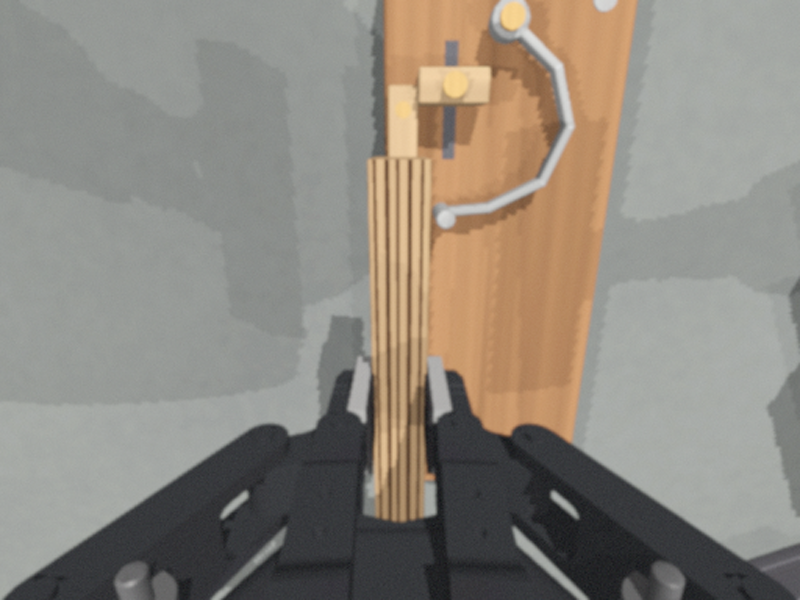

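The strip is held straight, with its end at (368..432,158). The post is clear at (445,214), the fence end at (389..417,86) and the stop face at about y=100. I'll refine the holder pose with this view.

```bash
python3 - <<'E'
from h import *
import fit
from scipy.optimize import least_squares
c3=pickle.load(open('w3.pkl','rb'))
n=lambda U:(np.array(U,float)+.5)*.64-.5
H3=np.array([[90,63,28],[90,50,28],[35,38,48.]]);U3=n([[389,85.5],[416.5,85.5],[445,214]])
f=lambda p:np.r_[(proj(fit.c,fit.w(p,fit.H))-fit.N).ravel(),(proj(c3,fit.w(p,H3))-U3).ravel()*1.5]
r=least_squares(f,fit.r.x,loss='soft_l1');p=r.x
print(p,np.degrees(p[2]),f(p).round(1)[-6:])
def inv(P): 
    a=p[2];return (P-[p[0],p[1],0])@np.array([[np.cos(a),-np.sin(a),0],[np.sin(a),np.cos(a),0],[0,0,1]])
print('stop top front',inv(ray(c3,n([[419,97],[490,97]]),34)).round(1),'low front',inv(ray(c3,n([[419,104],[490,104]]),18)).round(1))
print('post',inv(ray(c3,n([[445,214]]),48)))
zt=99.6-21.5+30
S=inv(ray(c3,n([[368,157.5],[432,157.5]]),zt));print('strip end',S.round(1))
print('tcp in holder',inv(np.array([[465.3,41.4,99.6]])).round(1))
E
```

```text
[522.24207367  63.97200251   1.67048554] 95.71177128578377 [-1.8 -0.3  0.7 -0.3  0.6  5.5]
stop top front [[84.7 49.4 34. ]
 [84.6 19.4 34. ]] low front [[83.4 48.7 18. ]
 [83.3 16.1 18. ]]
post [[37.43096597 38.34274616 48.        ]]
strip end [[ 61.8  66.6 108.1]
 [ 61.7  48.8 108.1]]
tcp in holder [[-16.8  58.9  99.6]]
```

Request:
{"fn": "send_rows", "kwargs": {
  "targets": [
    [0,0,-0.4,0,0,0,-1],
    [0,0,-0.35,0,0,0,-1],
    [0,0,0,0,0,0,-1],
    [0.07,0.007,0,0,0,0,-1],
    [0.07,0.007,0,0,0,0,-1],
    [0.05,0.005,0,0,0,0,-1],
    [0,0,0,0,0,0,-1],
    [0,0,0,0,0,0,-1]
  ]
}}

```text
time_s: 6.55
tcp_pos: [476.1, 42.6, 54.0]
tool_rot: [[0.995, -0.0, -0.099], [0.099, 0.0, 0.995], [-0.0, -1.0, 0.0]]
force: [-3.3, -1.2, 1.5]
grip_width: 15.9
```

Request:
{"fn": "send_rows", "kwargs": {
  "targets": [
    [0.05,0.005,0,0,0,0,-1],
    [0.05,0.005,0,0,0,0,-1],
    [0.05,0.005,0,0,0,0,-1],
    [0,0,0,0,0,0,-1],
    [0,0,0,0,0,0,-1],
    [0,0,0,0,0,0,-1]
  ]
}}

```text
time_s: 7.3
tcp_pos: [484.6, 43.4, 53.7]
tool_rot: [[0.995, -0.002, -0.099], [0.099, -0.0, 0.995], [-0.002, -1.0, 0.0]]
force: [-5.9, -3.2, 0.3]
grip_width: 15.7
```

```bash
python3 - <<'E'
from h import *
from cell import imaging,sensors
o=sensors.get_obs();print(o['tcp_pos'],o['force'],o['torque'])
c=imaging.camera("wrist");pickle.dump(c,open('w4.pkl','wb'))
cv2.imwrite('pics/w4.png',cv2.resize(c["color"][:,:,::-1],(800,600),interpolation=cv2.INTER_CUBIC))
E
```

```text
[484.57317768  43.37552554  53.67800795] [-5.9401734  -3.1718606   0.28251331] [-0.52626921  0.933312    0.26218439]
```

View pics/w4.png

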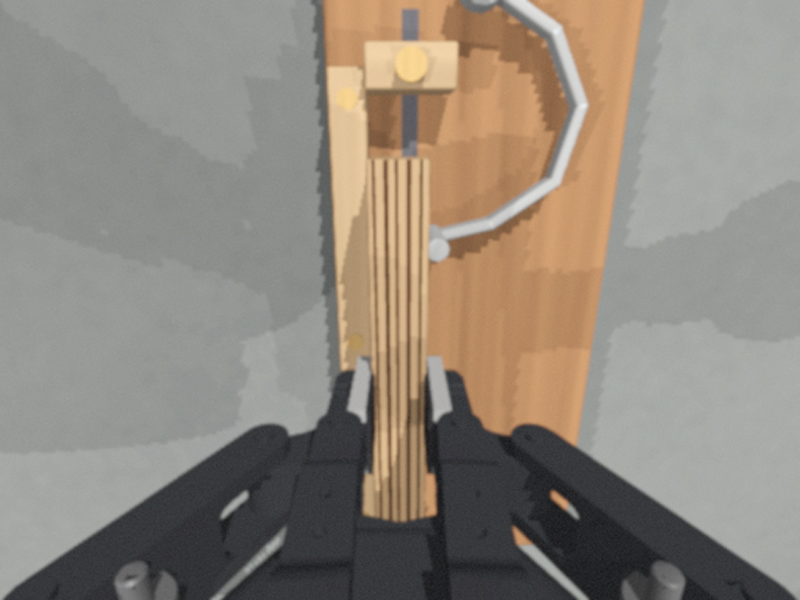

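The post is being pushed back, now at (437,246), and the strip lies just off the fence edge. Checking the clearance to the fence.

```bash
cat > inv.py <<'E'
from h import *
p=np.array([522.242,63.972,1.67048])
def inv(P):
    a=p[2];return (P-[p[0],p[1],0])@np.array([[np.cos(a),-np.sin(a),0],[np.sin(a),np.cos(a),0],[0,0,1]])
n=lambda U:(np.array(U,float)+.5)*.64-.5
E
python3 - <<'E'
from inv import *
c=pickle.load(open('w4.pkl','rb'))
print('fence inner',inv(ray(c,n([[364,93],[366,130],[327,67],[362,67]]),28)).round(1))
print('strip top',inv(ray(c,n([[367,158],[430,158],[371,300],[428.5,300]]),62)).round(1))
print('tcp',inv(np.array([484.6,43.4,53.7])).round(1))
E
```

```text
fence inner [[82.  50.3 28. ]
 [70.3 50.  28. ]
 [89.9 62.4 28. ]
 [89.9 50.8 28. ]]
strip top [[61.7 47.4 62. ]
 [61.7 29.9 62. ]
 [19.8 47.2 62. ]
 [19.7 29.5 62. ]]
tcp [-16.7  39.5  53.7]
```

Request:
{"fn": "send_rows", "kwargs": {
  "targets": [
    [0,0,-0.1,0,0,0,-1],
    [0,0,-0.1,0,0,0,-1],
    [0,0,0,0,0,0,-1],
    [0,0,0,0,0,0,-1]
  ]
}}

```text
time_s: 7.85
tcp_pos: [484.6, 43.6, 41.6]
tool_rot: [[0.995, -0.002, -0.099], [0.099, 0.0, 0.995], [-0.002, -1.0, 0.0]]
force: [-5.1, -0.2, -2.3]
grip_width: 16.2
```

Request:
{"fn": "send_rows", "kwargs": {
  "targets": [
    [0,0,-0.02,0,0,0,-1],
    [0,0,0,0,0,0,-1],
    [0,0,0,0,0,0,-1]
  ]
}}

```text
time_s: 8.22
tcp_pos: [484.7, 43.5, 40.5]
tool_rot: [[0.995, -0.001, -0.099], [0.099, 0.0, 0.995], [-0.001, -1.0, 0.0]]
force: [-6.3, -0.7, 1.0]
grip_width: 15.8
```

Request:
{"fn": "send_rows", "kwargs": {
  "targets": [
    [0,0,-0.01,0,0,0,-1],
    [0,0,0,0,0,0,-1],
    [0,0,0,0,0,0,-1]
  ]
}}

```text
time_s: 8.6
tcp_pos: [484.8, 43.5, 40.0]
tool_rot: [[0.995, -0.001, -0.099], [0.099, 0.0, 0.995], [-0.001, -1.0, 0.0]]
force: [-5.6, -0.7, 2.3]
grip_width: 16.3
```

Request:
{"fn": "send_rows", "kwargs": {
  "targets": [
    [0,0,-0.01,0,0,0,-1],
    [0,0,0,0,0,0,-1],
    [0,0,0,0,0,0,-1]
  ]
}}

```text
time_s: 8.98
tcp_pos: [484.8, 43.5, 39.4]
tool_rot: [[0.995, -0.001, -0.099], [0.099, 0.0, 0.995], [-0.001, -1.0, 0.0]]
force: [-5.2, -0.7, 2.0]
grip_width: 16.0
```

Request:
{"fn": "send_rows", "kwargs": {
  "targets": [
    [0,0,-0.01,0,0,0,-1],
    [0,0,0,0,0,0,-1],
    [0,0,0,0,0,0,-1]
  ]
}}

```text
time_s: 9.35
tcp_pos: [484.9, 43.6, 39.2]
tool_rot: [[0.995, -0.001, -0.099], [0.099, 0.0, 0.995], [-0.001, -1.0, 0.0]]
force: [-7.7, 0.1, 14.4]
grip_width: 15.9
```

Request:
{"fn": "send_rows", "kwargs": {
  "targets": [
    [0,0,0.006,0,0,0,-1],
    [-0.015,-0.0015,0,0,0,0,-1],
    [0,0,0,0,0,0,-1],
    [0,0,0,0,0,0,-1]
  ]
}}

```text
time_s: 9.85
tcp_pos: [484.2, 43.5, 39.2]
tool_rot: [[0.995, -0.0, -0.099], [0.099, 0.0, 0.995], [-0.0, -1.0, 0.0]]
force: [-4.6, 2.1, 3.3]
grip_width: 16.0
```

Request:
{"fn": "send_rows", "kwargs": {
  "targets": [
    [-0.01,-0.001,0,0,0,0,-1],
    [0,0,0,0,0,0,-1],
    [0,0,0,0,0,0,-1]
  ]
}}

```text
time_s: 10.22
tcp_pos: [483.8, 43.4, 39.3]
tool_rot: [[0.995, -0.0, -0.099], [0.099, 0.0, 0.995], [0.0, -1.0, 0.0]]
force: [-4.6, 3.8, 2.0]
grip_width: 16.5
```

Request:
{"fn": "send_rows", "kwargs": {
  "targets": [
    [-0.01,-0.001,0,0,0,0,-1],
    [0,0,0,0,0,0,-1],
    [0,0,0,0,0,0,-1]
  ]
}}

```text
time_s: 10.6
tcp_pos: [483.2, 43.2, 39.3]
tool_rot: [[0.995, -0.0, -0.099], [0.099, 0.0, 0.995], [-0.0, -1.0, 0.0]]
force: [-3.3, 3.9, 0.6]
grip_width: 16.0
```

Request:
{"fn": "send_rows", "kwargs": {
  "targets": [
    [-0.01,-0.001,0,0,0,0,-1],
    [0,0,0,0,0,0,-1],
    [0,0,0,0,0,0,-1]
  ]
}}

```text
time_s: 10.98
tcp_pos: [482.6, 43.1, 39.2]
tool_rot: [[0.995, -0.0, -0.099], [0.099, 0.0, 0.995], [-0.0, -1.0, 0.0]]
force: [-3.6, 1.7, 0.7]
grip_width: 15.9
```

Request:
{"fn": "send_rows", "kwargs": {
  "targets": [
    [-0.01,-0.001,0,0,0,0,-1],
    [0,0,0,0,0,0,-1],
    [0,0,0,0,0,0,-1]
  ]
}}

```text
time_s: 11.35
tcp_pos: [482.3, 43.1, 39.3]
tool_rot: [[0.995, 0.0, -0.099], [0.099, 0.0, 0.995], [0.0, -1.0, -0.0]]
force: [-0.9, 2.0, -0.7]
grip_width: 16.3
```

Request:
{"fn": "send_rows", "kwargs": {
  "targets": [
    [-0.01,-0.001,0,0,0,0,-1],
    [0,0,0,0,0,0,-1],
    [0,0,0,0,0,0,-1]
  ]
}}

```text
time_s: 11.72
tcp_pos: [482.2, 43.1, 39.3]
tool_rot: [[0.995, 0.001, -0.099], [0.099, 0.0, 0.995], [0.001, -1.0, -0.0]]
force: [4.6, 2.8, -4.8]
grip_width: 15.8
```

Request:
{"fn": "send_rows", "kwargs": {
  "targets": [
    [0.006,0,0,0,0,0,-1],
    [-0.004,0.04,0,0,0,0,-1],
    [-0.004,0.04,0,0,0,0,-1],
    [-0.004,0.04,0,0,0,0,-1],
    [-0.004,0.04,0,0,0,0,-1],
    [-0.004,0.04,0,0,0,0,-1],
    [0,0,0,0,0,0,-1],
    [0,0,0,0,0,0,-1]
  ]
}}

```text
time_s: 12.72
tcp_pos: [481.0, 54.8, 39.5]
tool_rot: [[0.995, 0.001, -0.099], [0.099, -0.0, 0.995], [0.001, -1.0, -0.0]]
force: [3.3, -3.0, 0.3]
grip_width: 16.4
```

Request:
{"fn": "send_rows", "kwargs": {
  "targets": [
    [-0.003,0.03,0,0,0,0,-1],
    [-0.003,0.03,0,0,0,0,-1],
    [-0.003,0.03,0,0,0,0,-1],
    [0,0,0,0,0,0,-1],
    [0,0,0,0,0,0,-1]
  ]
}}

```text
time_s: 13.35
tcp_pos: [480.5, 60.2, 39.5]
tool_rot: [[0.995, 0.001, -0.099], [0.099, -0.0, 0.995], [0.001, -1.0, -0.0]]
force: [4.4, -4.4, -0.4]
grip_width: 16.1
```

Request:
{"fn": "send_rows", "kwargs": {
  "targets": [
    [-0.0015,0.015,0,0,0,0,-1],
    [0,0,0,0,0,0,-1],
    [0,0,0,0,0,0,-1]
  ]
}}

```text
time_s: 13.72
tcp_pos: [480.4, 61.0, 39.5]
tool_rot: [[0.995, 0.001, -0.099], [0.099, -0.0, 0.995], [0.001, -1.0, -0.0]]
force: [3.6, -6.0, 0.4]
grip_width: 16.2
```

Request:
{"fn": "send_rows", "kwargs": {
  "targets": [
    [-0.0015,0.015,0,0,0,0,-1],
    [0,0,0,0,0,0,-1],
    [0,0,0,0,0,0,-1]
  ]
}}

```text
time_s: 14.1
tcp_pos: [480.3, 61.9, 39.5]
tool_rot: [[0.995, 0.001, -0.099], [0.099, -0.0, 0.995], [0.001, -1.0, -0.0]]
force: [5.1, -6.6, -0.8]
grip_width: 15.8
```

Request:
{"fn": "send_rows", "kwargs": {
  "targets": [
    [-0.001,0.012,0,0,0,0,-1],
    [0,0,0,0,0,0,-1],
    [0,0,0,0,0,0,-1]
  ]
}}

```text
time_s: 14.48
tcp_pos: [480.3, 62.6, 39.5]
tool_rot: [[0.995, 0.001, -0.099], [0.099, -0.0, 0.995], [0.001, -1.0, -0.0]]
force: [4.6, -7.3, -1.0]
grip_width: 16.1
```

Request:
{"fn": "send_rows", "kwargs": {
  "targets": [
    [-0.001,0.01,0,0,0,0,-1],
    [0,0,0,0,0,0,-1],
    [0,0,0,0,0,0,-1]
  ]
}}

```text
time_s: 14.85
tcp_pos: [480.2, 63.2, 39.5]
tool_rot: [[0.995, 0.001, -0.099], [0.099, -0.0, 0.995], [0.001, -1.0, -0.0]]
force: [4.5, -7.2, 0.7]
grip_width: 15.9
```

Request:
{"fn": "send_rows", "kwargs": {
  "targets": [
    [-0.001,0.01,0,0,0,0,-1],
    [0,0,0,0,0,0,-1],
    [0,0,0,0,0,0,-1]
  ]
}}

```text
time_s: 15.22
tcp_pos: [480.2, 63.7, 39.5]
tool_rot: [[0.995, 0.001, -0.099], [0.099, -0.0, 0.995], [0.001, -1.0, -0.0]]
force: [4.3, -6.9, -0.4]
grip_width: 16.0
```

Request:
{"fn": "send_rows", "kwargs": {
  "targets": [
    [-0.001,0.008,0,0,0,0,-1],
    [0,0,0,0,0,0,-1],
    [0,0,0,0,0,0,-1]
  ]
}}

```text
time_s: 15.6
tcp_pos: [480.1, 64.0, 39.5]
tool_rot: [[0.995, 0.001, -0.099], [0.099, -0.001, 0.995], [0.001, -1.0, -0.001]]
force: [4.8, -11.4, -0.3]
grip_width: 16.2
```

Request:
{"fn": "send_rows", "kwargs": {
  "targets": [
    [-0.001,0.008,0,0,0,0,-1],
    [0,0,0,0,0,0,-1],
    [0,0,0,0,0,0,-1]
  ]
}}

```text
time_s: 15.98
tcp_pos: [480.1, 64.1, 39.5]
tool_rot: [[0.995, 0.001, -0.099], [0.099, -0.001, 0.995], [0.001, -1.0, -0.001]]
force: [5.3, -18.6, 0.7]
grip_width: 15.9
```

The end is on the stop: the force rose from about 7 N sliding to 18.6 N, so roughly 12 N at the stop. Letting go now.

Request:
{"fn": "send_rows", "kwargs": {
  "targets": [
    [0,0,0,0,0,0,-0.3],
    [0,0,0,0,0,0,0],
    [0,0,0,0,0,0,0],
    [0,0,0,0,0,0,0],
    [0,0,0,0,0,0,0]
  ]
}}

```text
time_s: 16.6
tcp_pos: [479.5, 65.2, 39.2]
tool_rot: [[0.995, -0.0, -0.099], [0.099, 0.0, 0.995], [-0.0, -1.0, 0.0]]
force: [-0.4, -0.1, -0.6]
grip_width: 42.6
```

Request:
{"fn": "send_rows", "kwargs": {
  "targets": [
    [0,0,0.1,0,0,0,0],
    [0,0,0.4,0,0,0,0],
    [0,0,0.8,0,0,0,0],
    [0,0,0.8,0,0,0,0],
    [0,-0.5,0,0,0,0,0],
    [0,-0.8,0,0,0,0,0],
    [0,0,0,0,0,0,0],
    [0,0,0,0,0,0,0]
  ]
}}

```text
time_s: 17.6
tcp_pos: [479.5, -12.8, 165.5]
tool_rot: [[0.995, 0.0, -0.098], [0.098, 0.0, 0.995], [0.0, -1.0, 0.0]]
force: [-0.4, -0.7, 0.6]
grip_width: 42.8
```

```bash
python3 - <<'E'
from h import *
from cell import imaging,sensors
o=sensors.get_obs();print(o['time_s'],o['tcp_pos'],o['force'])
c=imaging.camera("wrist");pickle.dump(c,open('w5.pkl','wb'))
cv2.imwrite('pics/w5.png',cv2.resize(c["color"][:,:,::-1],(800,600),interpolation=cv2.INTER_CUBIC))
E
```

```text
17.6 [479.4926193 -12.8495568 165.4900788] [-0.39599132 -0.65491711  0.5605022 ]
```

View pics/w5.png

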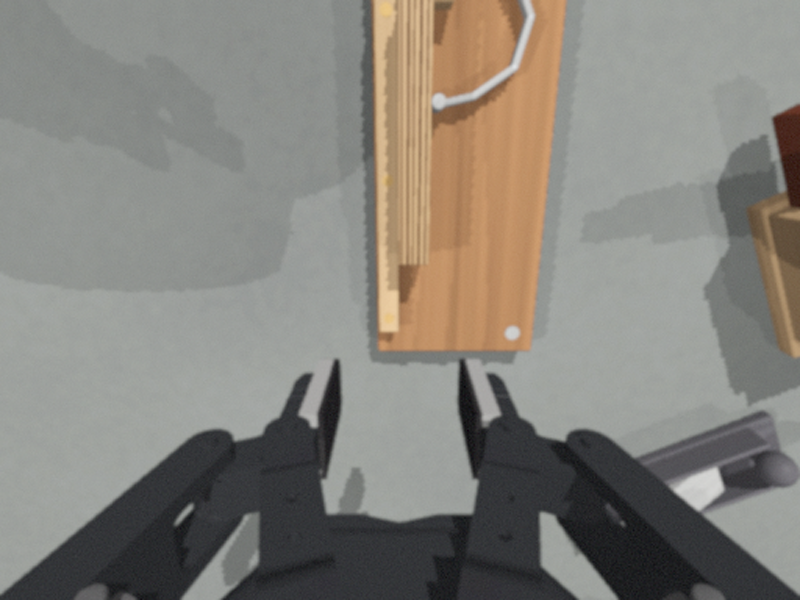

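The strip lies along the fence with the post against it at (438,100), but the stop is out of view. One more look, moved towards the stop.

Request:
{"fn": "send_rows", "kwargs": {
  "targets": [
    [-0.05,0.6,0,0,0,0,0],
    [-0.05,0.8,0,0,0,0,0],
    [-0.05,0.8,0,0,0,0,0],
    [0,0.2,0,0,0,0,0],
    [0,0,0,0,0,0,0],
    [0,0,0,0,0,0,0]
  ]
}}

```text
time_s: 18.4
tcp_pos: [470.5, 130.6, 165.2]
tool_rot: [[0.995, -0.0, -0.099], [0.099, -0.0, 0.995], [-0.0, -1.0, -0.0]]
force: [-0.1, 0.3, -0.7]
grip_width: 42.4
```

```bash
python3 - <<'E'
from inv import *
from cell import imaging,sensors
c=imaging.camera("wrist");pickle.dump(c,open('w6.pkl','wb'))
cv2.imwrite('pics/w6.png',cv2.resize(c["color"][:330,100:400,::-1],None,fx=1.8,fy=1.8,interpolation=cv2.INTER_CUBIC))
c=pickle.load(open('w5.pkl','rb'))
print('strip -x end',inv(ray(c,n([[400,265],[428.5,265],[397,0],[434,0]]),48)).round(1))
E
```

```text
strip -x end [[-57.8  48.7  48. ]
 [-57.9  31.6  48. ]
 [ 79.2  49.9  48. ]
 [ 79.1  31.3  48. ]]
```

View pics/w6.png

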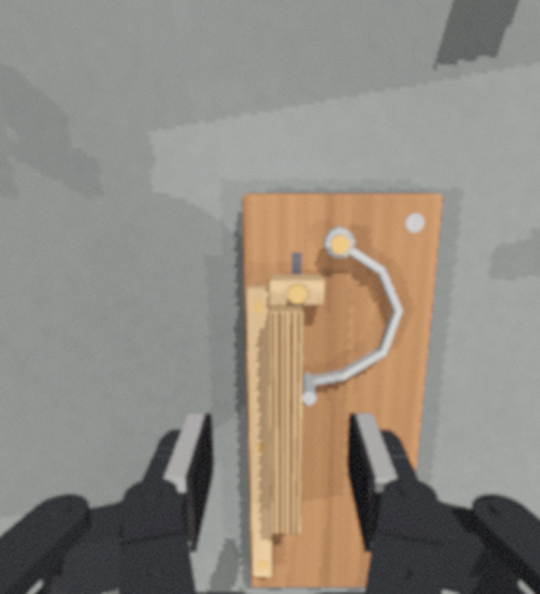

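```bash
python3 - <<'E'
from inv import *
c=pickle.load(open('w6.pkl','rb'))
m=lambda U:(np.array(U,float)+.5)/1.8-.5+[100,0]
print('strip top: +x end',inv(ray(c,m([[268,310],[302,310]]),48)).round(1),'-x end',inv(ray(c,m([[272,533],[300,533]]),48)).round(1))
print('stop top near edge',inv(ray(c,m([[270,306],[323,304]]),34)).round(1),'far',inv(ray(c,m([[271,277],[323,275]]),34)).round(1))
E
```

```text
strip top: +x end [[83.4 50.2 48. ]
 [83.3 32.5 48. ]] -x end [[-57.7  49.1  48. ]
 [-57.7  32.   48. ]]
stop top near edge [[81.8 49.4 34. ]
 [82.9 20.3 34. ]] far [[98.  48.8 34. ]
 [99.  20.7 34. ]]
```

```bash
python3 -c "
from cell import env
print(env.close_job())"
```

```text
the job is handed in; nothing more can be done
None
```

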